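# Pop the spring lid of a parts case and push it fully open

### The job

Press down the release tab on the front of the larger parts case and let its sprung lid rise by itself, untouched, as far as the spring lifts it. Then push the lid with a fingertip all the way back until it stands against its stop, and move clear. Leave the smaller case shut, and do not disturb the battery cell inside the larger case, the jar or the screwdriver; nothing is to be picked up.

Things in the scene. Friction and masses are not known exactly. Their poses are not given: they have to be found in the camera images.
- case: the larger parts case, fixed: an open-topped black box 120 mm (its x) by 130 mm (its y), 40 mm high, walls and floor 4 mm, carrying lid, tab and lifting spring; origin at the centre of its underside, x points from the front (tab side, towards the robot) to the hinge side, z up; yaw within about 20 degrees
- case_lid (a joint): larger lid's hinge, rad: 0 shut and latched; about 0.93 where its spring (a steel leg inside, near the case's +y wall) leaves it, under 1 s after release; 1.95 fully open on the stop, 22 degrees past upright. Light and damped: under 2 N at the front edge moves it. Let go before upright it sinks back to 0.93; past upright it stays or creeps open
- case_lid_hinge (a point): point on the larger lid's hinge axis at mid-width, on the far (+x) rim of the case, 42.5 mm above the bench; the axis runs along the case's y. Its axes turn with the lid: x from front edge to hinge, z out of the lid's outer face
- case_lid_edge (a point): middle of the larger lid's front edge, on the underside, moving with the lid. The lid is a flat light grey plate, 120 mm from hinge to front edge, 130 mm wide, 5 mm thick, mid-plane through the hinge axis; a catch 24 mm wide stands 7 mm beyond the edge at mid-width
- case_tab (a joint): rocker angle of the larger case's release tab, rad: 0 at rest, grows as it is pressed down, stop at 0.42; the latch lets go at about 0.28; it springs back. Pressing at the pad point takes 2 N at first, 5 N at the stop
- case_tab_pad (a point): where to press the larger case's tab, a light grey plate 36 mm wide, 4 mm thick, reaching 42 mm forward of its pivot: on its upper face, 38 mm in front of the case's front wall, 32 mm above the bench. Pressed straight down, it frees the lid after about 8 mm and stops at 11 mm. The latch hook rises 28 mm behind this point, 20 mm wide, top 50 mm above the bench, and tips forward up to 8 mm
- small_case: the smaller parts case, same build but 80 mm (x) by 90 mm (y) and 36 mm high, fixed; origin at the centre of its underside, x towards its hinge side; it stays shut. Which of the two stands on the robot's left varies
- small_case_lid (a joint): hinge of the smaller case's lid in rad, 0 shut; stays shut
- cell: phone battery cell, a flat black and silver slab 60 x 40 x 6 mm, lying loose on the floor of the larger case under its lid; origin at the centre of its underside
- jar: small flux jar with a white cap, 42 mm across, 45 mm tall, loose, standing beyond the cases; origin at the centre of its underside
- screwdriver: screwdriver with a black handle 26 mm thick, 150 mm long, lying loose between the cases towards the robot; origin under its middle, x from handle to tip

How it is judged:
On the way, in this order (a step that is already met when the one before it is completed fails the run):
1. the release tab of the larger case is pressed down (value of joint case_tab above 0.15 rad).
2. the lid of the larger case has lifted by its spring, with nothing touching it (value of joint case_lid between 0.75 and 1.1 rad and contact force between each of the arm, the fingers and case_lid below 0.05 N), for 0.2 s.
At the end, for the whole second after the job is handed in: The larger case's lid stands open at more than 1.82 rad (stop at 1.95) and at rest, its tab has sprung back, the smaller case is shut, the cell is within 15 mm and the jar and screwdriver within 20 mm of where they were (value of joint case_lid above 1.82 rad and velocity of joint case_lid between -0.1 and 0.1 rad/s and value of joint case_tab below 0.08 rad and value of joint small_case_lid below 0.05 rad and not (distance of cell from where it was at the start of the episode above 0.015 m) and not (distance of jar from where it was at the start of the episode above 0.02 m) and not (distance of screwdriver from where it was at the start of the episode above 0.02 m)); the robot touches nothing.
It fails at once if the smaller case is opened (value of joint small_case_lid above 0.08 rad).
It fails at once if the battery cell is shifted more than 15 mm or lifted (distance of cell from where it was at the start of the episode above 0.015 m).
It fails at once if the jar is shifted more than 20 mm or lifted (distance of jar from where it was at the start of the episode above 0.02 m).
It fails at once if the screwdriver is shifted more than 20 mm or lifted (distance of screwdriver from where it was at the start of the episode above 0.02 m).
It also fails if it takes over 48 s, if anything falls off the work surface, if the arm or the gripper's body presses on something with over 40 N, if the wrist force passes 120 N, or if a joint passes its speed limit or range.

### The arm

A 7-joint arm with a two-finger parallel gripper is mounted at the origin on the work surface. World frame = base frame: x ahead of the robot, y to its left, z up, the work surface at z = 0. Lengths are in m, angles in rad, forces in N, time in s.
With the tool pointing down it reaches from about 0.4 to 0.85 m from the base axis. Payload 4.5 kg.
Tool frame: the origin (TCP) lies between the finger pads; the fingertips stand 19 mm ahead of it and the grasp point (between the pads) is the TCP (r.tips_ahead is the distance from the TCP to the fingertips, in m); z points along the fingers, y is the line along which they close (so a half turn about z gives the same grasp; the last joint's range is limited). The gripper opens to 88 mm and grips with 3 to 60 N. Pads are 18 mm wide; open, the fingers measure 123 mm over their backs; the gripper's body (75 mm by 187 mm) begins 45 mm behind the grasp point.
Start: joints at [1.353, 0.689, -0.195, 1.565, 0.157, 0.902, -0.215], TCP at [0.156, -0.605, 0.258] pointing down, gripper open.
Joint ranges: [-3.01, 3.01], [-0.46, 2.08], [-1.47, 1.51], [0.13, 2.56], [-1, 4.14], [0.04, 2.09], [-2.66, 2.66]. Speed limits (rad/s): [2.57, 2.57, 3.14, 3.14, 3.14, 3.14, 3.14].

### API

Orientations are given as a unit quaternion [x, y, z, w].
In Python, from plant import r, cams, models gives the robot as it stands. The module is installed in compiled form; this text tells all that it offers.
- The arm moves only by the tool jog_arm, never from a script. Its arguments are lists of equal length, an entry for each row: "turn": the turn, a rotation vector about the tool's x, y, z in rad, a list of three; "translation": the shift along the tool's x, y, z in m, a list of three; "grip": the closure, from 0 (fully open) to 1 (shut). In form: {"turn": [[ax, ay, az], ...], "translation": [[tx, ty, tz], ...], "grip": [grip, ...]}. A call has 1 to 20 rows; each row is the pose to reach, as a shift and turn from the pose commanded when the call began, along the tool's axes at that moment; what a row does not reach only later rows make up. A row lasts 1/8 s, in which the tool goes at most 62.5 mm and 10.7 degrees, less where a joint would pass 70% of its speed; a pose out of reach is approached as far as the arm can. A call with a gripper value outside its range is refused whole. The fingers move at their own pace and stop on an object; "force" is the grip in N (left out, the last holds). Time passes only in rows, so rows that repeat a pose let the fingers close. It gives the time, the measured TCP pose, the force, the opening and the grip force at its end, in the units of the state.
- r.get_state(): the state, without advancing time (a new reading comes with each control period).
- cams.snapshot(name): name is "scene" or "top" or "wrist"; returns the picture (420x560x3 uint8, red, green, blue); there is no depth.
- cams.camera_params(name): a dict with "fx", "fy", "cx", "cy" (pixels), "eye" and "orientation" of the camera in the world. Camera axes: x right, y up, looking along -z (the intrinsics and any distortion apply to the point x, -y, -z); pixel columns grow to the right and rows downward; lengths in m; the calibration is good to about 2 mm. The wrist camera is an equidistant fisheye: a pixel r from the principal point sees the ray r / f radians off the axis. A picture is of the moment at which its call begins: read the wrist's pose just before it. camera_params takes no time and is no camera call; for the wrist camera it gives the pose at the moment of the call.
- r.finish_job(): hands the job in; it is judged then, once.
Trained networks look in the newest picture that a camera, given by its name, has taken for a name from the list of things; names that differ only in an ending like _2 or _b are one class to them, and where a whole thing is asked for, a point or a joint stands for the part that bears it (a point fixed in the world has none). Each returns a list of dicts, best first, with "p" (0 to 1); they miss things now and then, are a little off and sometimes report something else, mostly with a low value. They report only what shows in the picture. A call takes as long as a camera call.
- models.find_in(camera, name): "position" ([x, y, z] in m, in world coordinates, good to about 4 mm: the middle of the surface that is visible of it).
- models.masks_of(camera, name): "pixels" (420x560 bool, what is visible of it).
- models.place_of(camera, name): "position" ([x, y, z] in m, in world coordinates, good to about 4 mm: a listed point, or the origin of a listed thing).
The state is a dict: "clock": time; "q": joint angles; "qd": joint speeds; "joint_torque": joint torques, N m; "tool_pos": TCP position; "eef_rot": TCP orientation; "contact_force": force on the tool from outside, world axes, zero at the start; "moment": the same for the moment, N m; "opening": opening from 0.0 (shut) to 1.0 (fully open); "finger_force": force on a finger pad.
Only numpy, scipy, OpenCV 4.12 (cv2) and the standard library are available. Lean on these libraries where they do the work, as an engineer would, in place of code of your own. Each camera call takes 0.05 s, during which the arm holds its last target. There are 200 camera calls.

## Working session

There is one attempt and no reset: what is moved stays moved. The work goes in short steps, Python scripts to look and compute and a tool call to move; the robot and the scene stay as the last step left them, time stands still between calls to the robot, and variables do not carry over. Pictures are saved under pics/ and viewed, at most 10 in all, crops included, and the job is handed in when it is done.

Besides the shell and the picture viewer there is one more tool, called as name(argument=value, ...), one argument or row to a line, values as JSON. jog_arm: Moves the arm, as the interface text tells. Its arguments: {"type":"object","properties":{"turn":{"type":"array"},"translation":{"type":"array"},"grip":{"type":"array"},"force":{"type":"number"}},"required":["turn","translation","grip"]}

```bash
mkdir -p pics
python3 - <<'E'
from plant import r,cams,models
import cv2,numpy as np
s=r.get_state();print({k:np.round(s[k],3) for k in('clock','tool_pos','eef_rot','contact_force','opening')},r.tips_ahead)
for c in('top','scene'):
    im=cams.snapshot(c);cv2.imwrite(f'pics/{c}0.png',im[:,:,::-1])
    for n in('case','case_tab_pad','case_lid_hinge','case_lid_edge','small_case','jar','screwdriver'):
        for d in models.place_of(c,n)[:2]:print(c,n,round(d['p'],2),np.round(d['position'],3))
E
```

```text
{'clock': np.float64(0.0), 'tool_pos': array([ 0.156, -0.605,  0.257]), 'eef_rot': array([ 0.992,  0.126, -0.   , -0.001]), 'contact_force': array([ 0.261, -0.492, -0.329]), 'opening': np.float64(1.001)} 0.019
top case 0.72 [ 0.545 -0.136  0.   ]
top case_tab_pad 0.66 [ 0.446 -0.12   0.034]
top case_lid_hinge 0.61 [ 0.605 -0.145  0.046]
top case_lid_edge 0.97 [ 0.49  -0.13   0.041]
top small_case 0.73 [ 0.621  0.147 -0.001]
scene case 0.79 [ 0.549 -0.135 -0.001]
scene case_tab_pad 0.48 [ 0.45  -0.126  0.03 ]
scene case_lid_hinge 0.72 [ 0.6   -0.14   0.041]
scene case_lid_edge 0.86 [ 0.485 -0.128  0.042]
scene small_case 0.91 [0.618 0.151 0.001]
scene jar 0.6 [ 0.804 -0.016 -0.   ]
scene screwdriver 0.94 [ 0.408 -0.005  0.003]
```

View pics/top0.png

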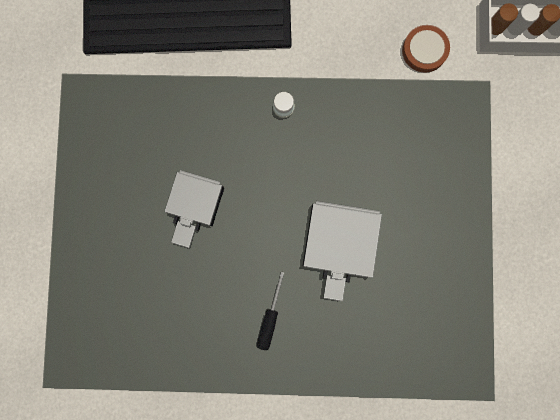

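View pics/scene0.png

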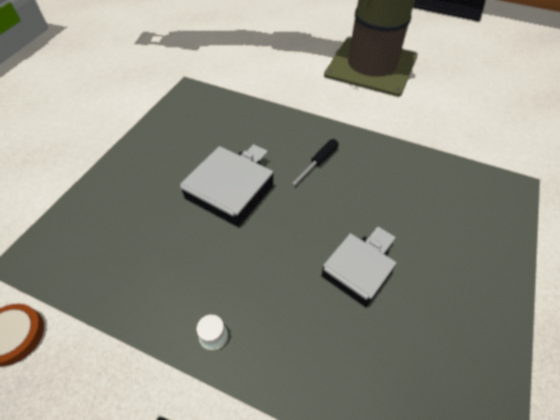

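Run:
```python
from plant import r,cams,models
import cv2,numpy as np
from scipy.spatial.transform import Rotation as R
p=cams.camera_params('top');print(p)
cams.snapshot('top')
C=R.from_quat(p['orientation']).as_matrix();e=np.array(p['eye'])
def back(uv,z):
    d=C@np.array([(uv[0]-p['cx'])/p['fx'],-(uv[1]-p['cy'])/p['fy'],-1]);return e+d*(z-e[2])/d[2]
for n,z in(('case_lid',.045),('case_tab',.032),('screwdriver',.02)):
    for d in models.masks_of('top',n)[:1]:
        m=d['pixels'].astype(np.uint8);c=max(cv2.findContours(m,0,2)[0],key=cv2.contourArea)
        b=cv2.boxPoints(cv2.minAreaRect(c));print(n,d['p'],m.sum(),b.round(1).tolist(),[back(x,z).round(4).tolist() for x in b])
s=r.get_state();print(R.from_quat(s['eef_rot']).as_matrix().round(3),s['clock'])
```

```text
{'fx': 527.6331008909522, 'fy': 527.6331008909522, 'cx': 271.6170791104333, 'cy': 210.67030268872446, 'eye': array([ 0.50697656, -0.0232317 ,  1.03133724]), 'orientation': array([ 0.03940044, -0.02493447, -0.69764059,  0.71492901])}
case_lid 0.67 4696 [[302.3999938964844, 268.5], [313.20001220703125, 199.39999389648438], [382.70001220703125, 210.1999969482422], [371.79998779296875, 279.3999938964844]] [[0.4903, -0.0617, 0.045], [0.6199, -0.0794, 0.045], [0.6025, -0.2095, 0.045], [0.4736, -0.1904, 0.045]]
case_tab 0.71 468 [[323.20001220703125, 297.70001220703125], [326.8999938964844, 271.6000061035156], [345.79998779296875, 274.29998779296875], [342.1000061035156, 300.3999938964844]] [[0.4367, -0.1022, 0.032], [0.4856, -0.1084, 0.032], [0.4814, -0.1439, 0.032], [0.4327, -0.1375, 0.032]]
screwdriver 0.78 574 [[255.60000610351562, 347.29998779296875], [275.8999938964844, 271.1000061035156], [288.29998779296875, 274.3999938964844], [268.0, 350.6000061035156]] [[0.3403, 0.0223, 0.02], [0.4837, -0.0124, 0.02], [0.478, -0.0362, 0.02], [0.3348, -0.0012, 0.02]]
[[ 0.968  0.249 -0.   ]
 [ 0.249 -0.968 -0.   ]
 [-0.     0.    -1.   ]] 1.0
```

The top view shows the larger case at about (343,240), with its tab at (334,288). The small case is at (194,198), the jar at (284,104) and the screwdriver at (270,315). The scene view agrees: the larger case is at (228,182) with its tab at (254,153). From the masks, the case yaw is about −7.6° and the pad is at about (0.449, −0.122).

```bash
cat > h.py <<'E'
from plant import r,cams,models
import numpy as np
from scipy.spatial.transform import Rotation as R
YAW=-0.133; O=np.array([.547,-.1355,0]); CR=R.from_euler('z',YAW)
def toolrot(t):  # x along case x, z down, body leaning to robot by t
    return CR*R.from_euler('y',-t)*R.from_euler('x',np.pi)
def rel(case_pt,t,cx=0,base=None):
    """jog (turn,translation) putting the fingertip point (cx along tool x) on case_pt; base=(pos,R) commanded"""
    T=toolrot(t); P=O+CR.apply(case_pt)-T.apply([cx,0,r.tips_ahead])
    s=r.get_state(); p0,R0=base or (s['tool_pos'],R.from_quat(s['eef_rot']))
    print('turn',(R0.inv()*T).as_rotvec().round(4),'trans',R0.inv().apply(P-p0).round(4),'TCP',P.round(4))
def st():
    s=r.get_state();p=s['tool_pos'];T=R.from_quat(s['eef_rot'])
    print('t',s['clock'].round(2),'tcp',p.round(4),'tip in case',CR.inv().apply(p+T.apply([0,0,r.tips_ahead])-O).round(4),'corner-',CR.inv().apply(p+T.apply([-.009,0,r.tips_ahead])-O).round(4),'err',(toolrot(.3).inv()*T).as_rotvec().round(3),'F',np.round(s['contact_force'],2),'op',s['opening'])
E
python3 - <<'E'
from h import *
st();rel([-.098,0,.10],.3,-.009)
E
```

```text
Traceback (most recent call last):
  File "h.py", line 14, in st
    print('t',s['clock'].round(2),'tcp',p.round(4),'tip in case',CR.inv().apply(p+T.apply([0,0,r.tips_ahead])-O).round(4),'corner-',CR.inv().apply(p+T.apply([-.009,0,r.tips_ahead])-O).round(4),'err',(toolrot(.3).inv()*T).as_rotvec().round(3),'F',np.round(s['contact_force'],2),'op',s['opening'])
              ^^^^^^^^^^^^^^^^
AttributeError: 'float' object has no attribute 'round'
```

```bash
sed -i "s/s\['clock'\].round(2)/s['clock']/" h.py
python3 - <<'E'
from h import *
st();rel([-.098,0,.10],.3,-.009)
E
```

```text
t 1.0 tcp [ 0.1557 -0.6053  0.2578] tip in case [-0.3255 -0.5175  0.2388] corner- [-0.3339 -0.5209  0.2388] err [ 0.058 -0.296 -0.382] F [ 0.09 -0.27 -0.28] op 0.9979623272129443
turn [-0.0576  0.2963  0.3819] trans [ 0.4079 -0.3932  0.1369] TCP [ 0.4528 -0.1229  0.1208]
```

jog_arm(
  turn=[
    [-0.058,0.296,0.382],
    [-0.058,0.296,0.382],
    [-0.058,0.296,0.382],
    [-0.058,0.296,0.382],
    [-0.058,0.296,0.382],
    [-0.058,0.296,0.382],
    [-0.058,0.296,0.382],
    [-0.058,0.296,0.382],
    [-0.058,0.296,0.382],
    [-0.058,0.296,0.382],
    [-0.058,0.296,0.382],
    [-0.058,0.296,0.382],
    [-0.058,0.296,0.382],
    [-0.058,0.296,0.382],
  ],
  translation=[
    [0.408,-0.393,0.137],
    [0.408,-0.393,0.137],
    [0.408,-0.393,0.137],
    [0.408,-0.393,0.137],
    [0.408,-0.393,0.137],
    [0.408,-0.393,0.137],
    [0.408,-0.393,0.137],
    [0.408,-0.393,0.137],
    [0.408,-0.393,0.137],
    [0.408,-0.393,0.137],
    [0.408,-0.393,0.137],
    [0.408,-0.393,0.137],
    [0.408,-0.393,0.137],
    [0.408,-0.393,0.137],
  ],
  grip=[1,1,1,1,1,1,1,1,1,1,1,1,1,1],
  force=10,
)

```text
clock: 2.75
tool_pos: [0.4818, -0.1348, 0.1608]
eef_rot: [0.991, -0.066, 0.115, 0.003]
contact_force: [-0.5, 0.2, -0.1]
opening: 0.006
finger_force: 0.0
```

jog_arm(
  turn=[
    [0,0,0],
    [0,0,0],
  ],
  translation=[
    [0,0,0],
    [0,0,0],
  ],
  grip=[1,1],
)

```text
clock: 3.0
tool_pos: [0.4819, -0.1346, 0.1608]
eef_rot: [0.991, -0.066, 0.115, 0.002]
contact_force: [0.1, 0.5, -0.1]
opening: 0.007
finger_force: 0.0
```

Run:
```python
from h import *
st();print(r.get_state()['q'].round(3))
rel([-.098,0,.07],.3,-.009);rel([-.098,0,.07],.15,-.009);rel([-.098,0,.07],0,-.003)
```

```text
t 3.0 tcp [ 0.4819 -0.1346  0.1608] tip in case [-0.0603 -0.0075  0.1423] corner- [-0.0691 -0.0075  0.1403] err [ 0.01  -0.07   0.002] F [ 0.13  0.48 -0.06] op 0.007313404554351604
[ 0.184  0.656  0.018  2.234 -1.     0.043 -0.511]
turn [-0.0105  0.0703 -0.0017] trans [-0.0455 -0.007   0.0614] TCP [ 0.4528 -0.1229  0.0908]
turn [-0.0106 -0.0797 -0.0009] trans [-0.0427 -0.007   0.0627] TCP [ 0.4559 -0.1233  0.0901]
turn [-1.060e-02 -2.297e-01 -1.000e-04] trans [-0.0459 -0.007   0.0631] TCP [ 0.4528 -0.1229  0.089 ]
```

Run:
```python
from h import *
rel([-.098,0,.055],.1,.009)
```

```text
turn [-0.0106 -0.1297 -0.0006] trans [-0.063  -0.0069  0.0755] TCP [ 0.4391 -0.1211  0.073 ]
```

jog_arm(
  turn=[
    [-0.005,-0.13,0],
    [-0.01,-0.13,0],
    [-0.01,-0.13,0],
    [-0.01,-0.13,0],
    [-0.01,-0.13,0],
  ],
  translation=[
    [-0.05,-0.007,0.02],
    [-0.063,-0.007,0.05],
    [-0.063,-0.007,0.0755],
    [-0.063,-0.007,0.0755],
    [-0.063,-0.007,0.0755],
  ],
  grip=[1,1,1,1,1],
)

```text
clock: 3.62
tool_pos: [0.4512, -0.124, 0.0854]
eef_rot: [0.997, -0.066, 0.037, 0.0]
contact_force: [0.5, 0.5, -0.2]
opening: 0.008
finger_force: 0.0
```

Run:
```python
from h import *
st();print(r.get_state()['q'].round(3))
rel([-.098,0,.055],.1,.009);rel([-.098,0,.055],0.,.009)
```

```text
t 3.625 tcp [ 0.4512 -0.124   0.0854] tip in case [-0.095  -0.0012  0.0664] corner- [-0.104  -0.0012  0.0658] err [ 0.004 -0.225 -0.   ] F [ 0.47  0.47 -0.24] op 0.007999932686219444
[ 0.151  0.814  0.04   2.23  -1.     0.043 -0.528]
turn [-0.0045  0.0254  0.0005] trans [-0.0133 -0.0013  0.0114] TCP [ 0.4391 -0.1211  0.073 ]
turn [-0.0044 -0.0746  0.0007] trans [-0.0114 -0.0013  0.0106] TCP [ 0.4409 -0.1213  0.074 ]
```

jog_arm(
  turn=[
    [-0.004,-0.075,0],
    [-0.004,-0.075,0],
    [-0.004,-0.075,0],
    [-0.004,-0.075,0],
  ],
  translation=[
    [-0.0115,-0.001,0.005],
    [-0.0115,-0.001,0.0105],
    [-0.0115,-0.001,0.0105],
    [-0.0115,-0.001,0.0105],
  ],
  grip=[1,1,1,1],
)

```text
clock: 4.12
tool_pos: [0.4411, -0.1212, 0.0738]
eef_rot: [0.998, -0.066, 0.0, -0.001]
contact_force: [-0.8, 0.2, -0.1]
opening: 0.005
finger_force: 0.0
```

Run:
```python
from h import *
st();print(r.get_state()['q'].round(3))
rel([-.098,0,.033],.0,.009);rel([-.098,0,.022],0.,.009)
import cv2
cv2.imwrite('pics/w1.png',cams.snapshot('wrist')[:,:,::-1])
```

```text
t 4.125 tcp [ 0.4411 -0.1212  0.0738] tip in case [-1.069e-01  1.000e-04  5.480e-02] corner- [-1.159e-01  1.000e-04  5.480e-02] err [ 0.002 -0.3   -0.001] F [-0.82  0.19 -0.15] op 0.0054246981192175225
[ 0.058  0.854  0.183  2.203 -0.985  0.167 -0.545]
turn [-0.0016 -0.0002  0.0009] trans [-0.0001  0.0001  0.0218] TCP [ 0.4409 -0.1213  0.052 ]
turn [-0.0016 -0.0002  0.0009] trans [-0.0001  0.0002  0.0328] TCP [ 0.4409 -0.1213  0.041 ]
```

View pics/w1.png

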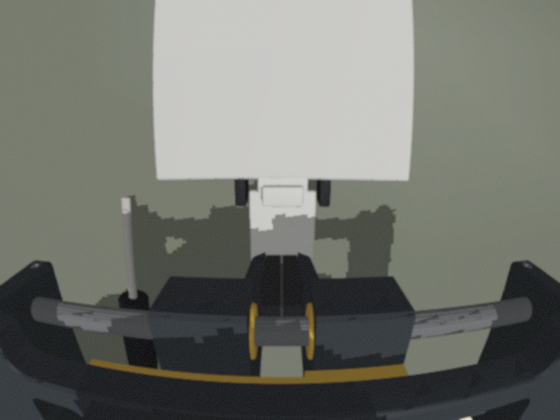

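The wrist view shows the fingertips near (282,260), centred on the tab, with the hook at (283,195) and the lid edge at row 178. Next I press the tab.

jog_arm(
  turn=[
    [0,0,0],
    [0,0,0],
    [0,0,0],
    [0,0,0],
    [0,0,0],
  ],
  translation=[
    [0,0,0.012],
    [0,0,0.022],
    [0,0,0.028],
    [0,0,0.033],
    [0,0,0.033],
  ],
  grip=[1,1,1,1,1],
)

```text
clock: 4.8
tool_pos: [0.4421, -0.1216, 0.0408]
eef_rot: [0.998, -0.066, 0.001, -0.0]
contact_force: [1.2, -0.6, 6.3]
opening: 0.002
finger_force: 2.6
```

Run:
```python
from h import *
import cv2
st()
cams.snapshot('scene')
cv2.imwrite('pics/w2.png',np.hstack([cv2.resize(cams.snapshot('wrist'),(400,300)),cv2.resize(cams.snapshot('scene')[80:290,130:410],(400,300))])[:,:,::-1])
for d in models.place_of('scene','case_lid_edge')[:2]:print(d['p'],CR.inv().apply(d['position']-O))
```

```text
t 4.8 tcp [ 0.4421 -0.1216  0.0408] tip in case [-1.057e-01 -1.000e-04  2.180e-02] corner- [-1.147e-01 -1.000e-04  2.180e-02] err [ 0.001 -0.298 -0.001] F [ 1.23 -0.58  6.31] op 0.002378007638512465
0.83 [-0.04862863 -0.00226859  0.0961    ]
0.63 [0.05419311 0.00139881 0.0433    ]
```

View pics/w2.png

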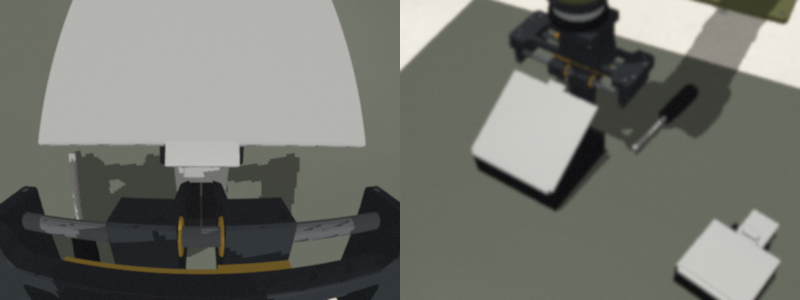

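The picture shows the lid released and rising: its front edge is at row 145 in the wrist half, and it is tilted in the scene half. I hold still until it settles, then back away upwards.

jog_arm(
  turn=[
    [0,0,0],
    [0,0,0],
    [0,0,0],
    [0,0,0],
    [0,0,0],
    [0,0,0],
    [0,0,0],
    [0,0,0],
    [0,0,0],
    [0,0,0],
    [0,0,0],
    [0,0,0],
  ],
  translation=[
    [0,0,0],
    [0,0,0],
    [0,0,0],
    [0,0,0],
    [0,0,0],
    [0,0,0],
    [0,0,-0.01],
    [0,0,-0.03],
    [0,0,-0.06],
    [0,0,-0.1],
    [0,0,-0.1],
    [0,0,-0.1],
  ],
  grip=[1,1,1,1,1,1,1,1,1,1,1,1],
)

```text
clock: 6.5
tool_pos: [0.4411, -0.1209, 0.1402]
eef_rot: [0.998, -0.065, -0.0, -0.001]
contact_force: [0.6, 0.4, -1.2]
opening: 0.008
finger_force: 0.0
```

Run:
```python
from h import *
import cv2
st();print(r.get_state()['q'].round(3))
im=cams.snapshot('scene')
cv2.imwrite('pics/s3.png',cv2.resize(im[60:270,130:410],(800,600))[:,:,::-1])
for n in('case_lid_edge','case_lid_hinge'):
  for d in models.place_of('scene',n)[:2]:print(n,d['p'],CR.inv().apply(d['position']-O).round(4))
rel([-.045,-.035,.118],0,.009)
rel([-.045,-.035,.118],.1,.009)
```

```text
t 6.5 tcp [ 0.4411 -0.1209  0.1402] tip in case [-0.1069  0.0005  0.1212] corner- [-0.1159  0.0005  0.1212] err [ 0.001 -0.301 -0.002] F [ 0.56  0.44 -1.2 ] op 0.008260236464413895
[-0.09   0.749  0.428  2.182 -0.858  0.384 -0.65 ]
case_lid_hinge 0.78 [0.0571 0.0012 0.0443]
turn [-0.0012  0.0024  0.0013] trans [0.0532 0.0352 0.0025] TCP [ 0.4888 -0.163   0.137 ]
turn [-0.0013  0.1024  0.0012] trans [0.0514 0.0352 0.0035] TCP [ 0.487  -0.1628  0.136 ]
```

View pics/s3.png

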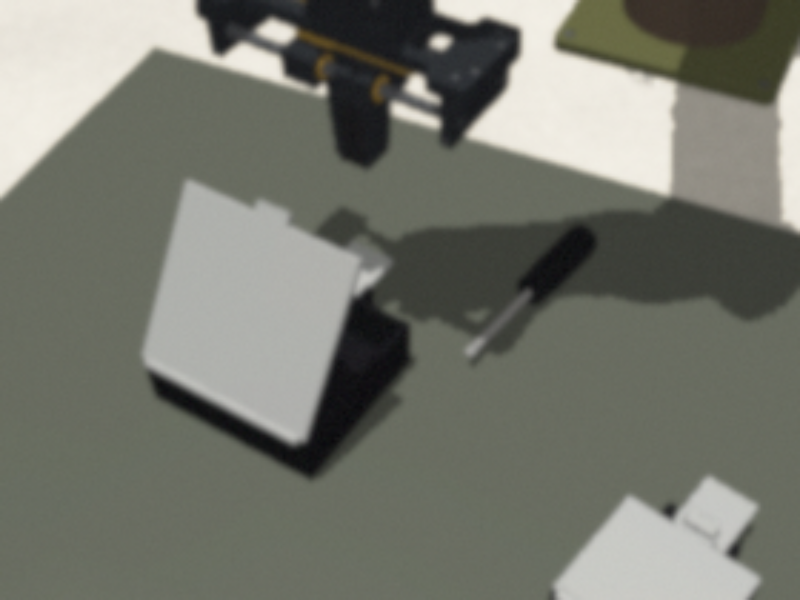

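The scene view shows the lid at its sprung angle, with its front edge running from (190,185) to (360,260), the fingers clear of it and the screwdriver and small case untouched. I now push at 35 mm towards the case's −y side, away from the spring leg and the catch.

jog_arm(
  turn=[
    [0,0,0],
    [0,0,0],
    [0,0,0],
    [0,0,0],
    [0,0,0],
    [0,0,0],
    [0,0,0],
    [0,0,0],
    [0,0,0],
    [0,0,0],
    [0,0,0],
    [0,0,0],
  ],
  translation=[
    [0,0.035,0.002],
    [0.02,0.035,0.002],
    [0.045,0.035,0.002],
    [0.065,0.035,0.002],
    [0.08,0.035,0.002],
    [0.092,0.035,0.002],
    [0.104,0.035,0.002],
    [0.116,0.035,0.002],
    [0.128,0.035,0.002],
    [0.14,0.035,0.002],
    [0.15,0.035,0.002],
    [0.15,0.035,0.002],
  ],
  grip=[1,1,1,1,1,1,1,1,1,1,1,1],
)

```text
clock: 8.15
tool_pos: [0.5863, -0.1757, 0.1383]
eef_rot: [0.998, -0.065, 0.0, -0.0]
contact_force: [0.4, -0.6, -0.5]
opening: 0.006
finger_force: 0.0
```

Run:
```python
from h import *
import cv2
st()
im=cams.snapshot('scene')
cv2.imwrite('pics/s4.png',cv2.resize(im[60:270,130:410],(600,450))[:,:,::-1])
```

```text
t 8.15 tcp [ 0.5863 -0.1757  0.1383] tip in case [ 0.0443 -0.0346  0.1193] corner- [ 0.0353 -0.0346  0.1193] err [ 0.001 -0.3   -0.002] F [ 0.36 -0.64 -0.45] op 0.005891138157809914
```

View pics/s4.png

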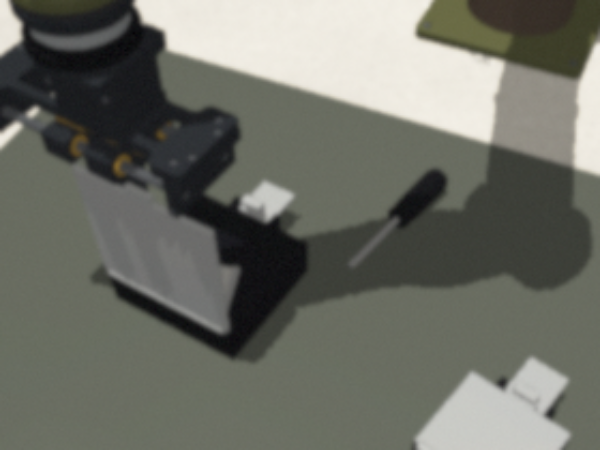

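The lid stands nearly upright, from (80,170) to (225,330), and the fingers are behind it. I keep pushing to the stop.

jog_arm(
  turn=[
    [0,0,0],
    [0,0,0],
    [0,0,0],
    [0,0,0],
    [0,0,0],
    [0,0,0],
    [0,0,0],
  ],
  translation=[
    [0.008,0,0],
    [0.016,0,0],
    [0.022,0,0],
    [0.027,0,0],
    [0.031,0,0],
    [0.034,0,0],
    [0.034,0,0],
  ],
  grip=[1,1,1,1,1,1,1],
)

```text
clock: 9.07
tool_pos: [0.6177, -0.18, 0.1381]
eef_rot: [0.998, -0.066, -0.002, -0.001]
contact_force: [-3.7, 0.6, 0.1]
opening: 0.004
finger_force: 2.2
```

jog_arm(
  turn=[
    [0,0,0],
    [0,0,0],
    [0,0,0],
  ],
  translation=[
    [0.002,0,0],
    [0.003,0,0],
    [0.003,0,0],
  ],
  grip=[1,1,1],
)

```text
clock: 9.45
tool_pos: [0.6182, -0.1801, 0.1379]
eef_rot: [0.998, -0.066, -0.004, -0.001]
contact_force: [-9.1, 2.6, 5.0]
opening: 0.007
finger_force: 5.4
```

The force rose to 9 N while the tool barely moved, so the lid is on its stop. I back off and raise the arm clear.

jog_arm(
  turn=[
    [0,0,0],
    [0,0,0],
    [0,0,0],
    [0,0,0],
    [0,0,0],
    [0,0,0],
    [0,0,0],
    [0,0,0],
    [0,0,0],
    [0,0,0],
    [0,0,0],
  ],
  translation=[
    [-0.005,0,0],
    [-0.015,0,0],
    [-0.04,0,0],
    [-0.08,0,0],
    [-0.12,0,-0.03],
    [-0.14,0,-0.08],
    [-0.14,0,-0.12],
    [-0.14,0,-0.12],
    [-0.14,0,-0.12],
    [-0.14,0,-0.12],
    [-0.14,0,-0.12],
  ],
  grip=[1,1,1,1,1,1,1,1,1,1,1],
)

```text
clock: 10.82
tool_pos: [0.483, -0.1621, 0.2576]
eef_rot: [0.998, -0.066, -0.001, -0.0]
contact_force: [-0.2, 0.3, -0.6]
opening: 0.009
finger_force: 0.0
```

Run:
```python
from h import *
import cv2
st()
im=cams.snapshot('scene')
for n in('case_lid_edge','case_lid_hinge','jar','screwdriver'):
  for d in models.place_of('scene',n)[:1]:print(n,d['p'],np.round(d['position'],3),CR.inv().apply(d['position']-O).round(4))
cv2.imwrite('pics/s5.png',cv2.resize(im[60:375,100:420],(609,600))[:,:,::-1])
```

```text
t 10.825 tcp [ 0.483  -0.1621  0.2576] tip in case [-0.06   -0.0349  0.2386] corner- [-0.069  -0.0349  0.2386] err [ 0.001 -0.302 -0.001] F [-0.19  0.25 -0.59] op 0.008991827122241999
case_lid_edge 0.77 [ 0.648 -0.151  0.154] [ 0.1017 -0.0018  0.154 ]
case_lid_hinge 0.82 [ 0.6   -0.14   0.039] [0.0536 0.0024 0.0392]
jar 0.65 [ 0.806 -0.02  -0.002] [ 0.2413  0.149  -0.002 ]
screwdriver 0.56 [ 0.404 -0.004  0.004] [-0.1588  0.1112  0.0038]
```

View pics/s5.png

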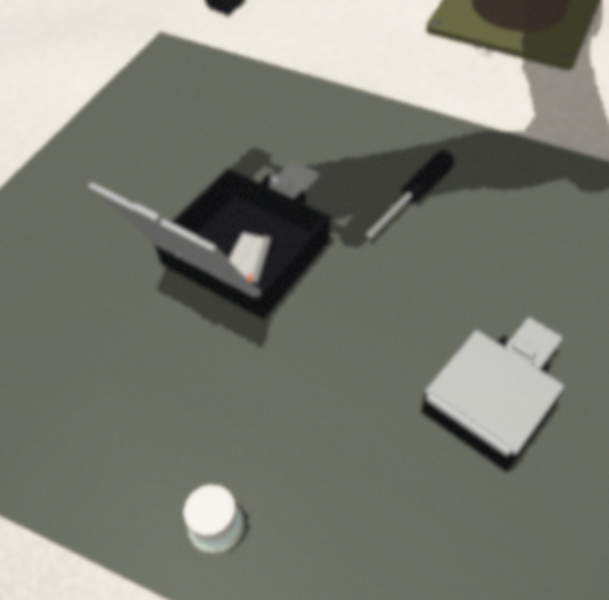

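The lid leans back past upright, from (90,185) to (255,290). Its edge and hinge points put it at about 1.95 rad. The small case is shut, and the jar and screwdriver are in place.

```bash
python3 -c "
from plant import r
print(r.finish_job())"
```

```text
the job is handed in; nothing more can be done
None
```

The job is handed in, with no verdict returned: the tab released the larger lid, its spring lifted it, and I pushed it back to its stop (about 1.95 rad) and moved clear; the last picture shows the small case shut, the jar and screwdriver in place and a pale slab, presumably the cell, on the case floor, though I did not measure its position.

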